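# Clamp a freshly glued wooden egg cup

### The job

The square wooden egg cup has just been glued together from two halves: stand it upright in the gap between the two jaws of the ratchet clamp, centred between the jaws' sides, with its dark glue line parallel to the jaw faces, and let go of it. Then pump the clamp's two squeeze levers together and let them spring open, over and over, until the sprung pad presses the cup lightly against the fixed jaw, and finish while still holding the levers squeezed. Move the jaw only by its levers, do not crush the cup by pumping on once it is held, and leave the lemon, lime and garlic where they are.

Things in the scene. Friction and masses are not known exactly. Their poses are not given: they have to be found in the camera images.
- clamp: one-hand ratchet clamp fixed on a plywood board 240 x 90 x 12 mm, itself fixed to the worktop. Origin: centre of the board's underside. x runs along the board from the fixed jaw to the squeeze levers, y across, z up. Along x: fixed jaw's face at -100 mm, open gap, sprung pad, jaw plate, black housing (14 to 58 mm, top at z = 74 mm), levers (30 to 115 mm). It has no release trigger
- fixed_jaw: dark steel jaw with rubber face, fixed on the board, 40 to 44 mm wide in y, up to z = 68 mm; its face looks along the clamp's +x at x = -100 mm. Its frame coincides with the clamp's
- throat_floor (a point): point on the board's top in the gap between the jaws, at x = -72 mm of the clamp, on its centre line: a cup standing centred here is 6 mm off the fixed jaw. Axes as the clamp's
- lever_grip (a point): point half-way between the two squeeze levers, 48 mm above the worktop, at x = 95 mm of the clamp, 65 mm behind the lever hinges: the place to squeeze. Axes as the clamp's; squeeze along y
- lever_left: black upright squeeze lever at the clamp's +y side, 86 x 8 mm, 36 mm high (z = 30 to 66 mm), hinged on a vertical pin at its housing end (origin: on the pin, half-way up). At lever_grip the levers measure 62 mm over their outer faces let go, 40 mm fully squeezed. They are geared together, spring open (2 to 3 N each), need 3 to 5 N each to move the jaw, up to 12 N when the pad presses hard
- lever_right: the same lever at the -y side
- lever_left_angle (a joint): angle of the left lever: 0 = sprung open, 0.17 = fully squeezed to its stop (the right one alike). A full squeeze takes the jaw forward by up to 14 mm, generally 10 mm (rack teeth 10 mm apart; a squeeze's first mm may be idle). Let go, the levers spring fully open; the jaw may then slip back a few mm, or to its last tooth if the pad is pressed. Let them open fully before the next squeeze
- jaw_travel (a joint): how far the moving jaw has gone forward (towards the fixed jaw), m; about 0 to 0.018 at the start, grows as the levers are pumped, at most 0.058. With the cup against the fixed jaw the pad meets it at 0.036
- jaw: moving jaw: dark steel plate with a toothed steel rod that runs through the housing. Frame as the clamp's when jaw_travel = 0
- pad: rubber-faced pad 40 x 44 mm (z = 22 to 66 mm) on springs in front of the moving jaw's plate; it gives way by up to 14 mm (0.9 N per mm), then it is solid. Frame as the jaw's while the pad is not pressed
- pad_face (a point): centre of the pad's front face, 44 mm above the worktop. In the clamp's frame its x is -20 mm minus jaw_travel while nothing presses on the pad; when it presses on the cup it stays behind by its spring's give
- cup_center (a point): centre of the wooden egg cup (30 mm above its underside): light wooden block, 44 mm in its x (across the glue line), 54 mm in y (along it), 60 mm high, a round hollow 30 mm wide, 18 mm deep in its top; about 100 g. A thin dark glue line runs along y over its top and down the two faces that look along y. Gripped across y (54 mm) the fingers stay clear of the jaws
- egg_cup: the same egg cup; origin at the centre of its underside, axes as above, z up
- lemon: lemon, a bystander, 71 x 53 x 51 mm
- lime: lime, a bystander, 52 x 45 x 45 mm
- garlic: garlic bulb, a bystander, 60 mm

How it is judged:
By the outcome, as a careful person would: the job done as asked, in the order asked, and still so for the second after the job is handed in, while the arm keeps its last pose, push and grip.
It also fails if it takes over 61 s, if anything falls off the work surface, if the arm or the gripper's body presses on something with over 40 N, if the wrist force passes 120 N, or if a joint passes its speed limit or range.

### The arm

A 6-joint arm with a two-finger parallel gripper is mounted at the origin on a cart in front of the work surface, level with it; the furniture and walls round the work are solid. World frame = base frame: x ahead of the robot, y to its left, z up, the work surface at z = 0. Lengths are in m, angles in degrees, forces in N, time in s.
With the tool pointing down it reaches from about 0.4 to 0.925 m from the base axis. Payload 3.4 kg.
Tool frame: the origin (TCP) lies at the very end of the fingers, on their centre line; the grasp point (between the pads) lies 19 mm behind it; z points along the fingers, y is the line along which they close (so a half turn about z gives the same grasp; the last joint's range is limited). The gripper opens to 85 mm and grips with 20 to 120 N. Pads are 22 mm wide; open, the fingers measure 114 mm over their backs; the gripper's body (76 mm by 85 mm) begins 54 mm behind the grasp point. The pads swing forward as they close: fully open they stand 13 mm farther back than shut.
Start: joints at [68.898, 17.578, 86.31, -0, 76.112, -4.211], TCP at [0.167, 0.55, 0.199] pointing down, gripper open.
Joint ranges: [-179.03, 179.03], [-60, 130.46], [8.19, 133.38], [-81.62, 261.62], [5.75, 156.47], [-153.77, 153.77]. Speed limits (degrees/s): [147.25, 147.25, 180, 180, 180, 180].

### API

Orientations are given as [roll, pitch, yaw] about the fixed x, y, z axes, in that order (R = Rz(yaw) Ry(pitch) Rx(roll)).
In Python, from plant import env gives the robot as it stands.
- The arm moves only by the shell command python3 -m crank 'ROWS'. ROWS is JSON, a list of rows, each a list of 3 entries, a list of its own where there are three numbers: the shift along the tool's x, y, z in mm, then the turn about the tool's z in rad, then the closure, from 0 (fully open) to 1 (shut). A call has 1 to 12 rows; each row shifts and turns the commanded pose from where the row before left it, along the tool's axes as they then stand; what a row does not reach is not made up. A row lasts 1/10 s, in which the tool goes at most 50 mm and 8.59 degrees, less where a joint would pass 70% of its speed; a pose out of reach is approached as far as the arm can. A call is refused whole if a number of a shift passes 50 or a number of a turn 0.15, either way. A call with a gripper value outside its range is refused whole. The fingers move at their own pace and stop on an object; the grip force is fixed at half the most. Time passes only in rows, so rows that do not move let the fingers close. It gives the time, the measured TCP pose, the force, the opening and the grip force at its end, in the units of the state.
- env.get_state(): the state, without advancing time (a new reading comes with each control period).
- env.read_camera(name): name is "side" or "top" or "wrist"; returns a dict with "img" (480x640x3 uint8, red, green, blue), "range_z" (480x640 float32, m along the optical axis (not along the pixel's ray), 0 where there is no reading), "K" (3x3 intrinsics, pixels), "dist" ([k1, k2, p1, p2, k3] as OpenCV has them; the pictures are not rectified), "xyz" and "attitude" of the camera in the world. Camera axes: x right, y down, z forward; pixel columns grow to the right and rows downward; lengths in m; the calibration is good to about 2 mm. A picture is of the moment at which its call begins.
- env.job_done(): hands the job in; it is judged then, once.
The state is a dict: "clock": time; "joint_positions": joint angles; "dq": joint speeds; "joint_efforts": joint torques, N m; "eef_pos": TCP position; "tool_rot": TCP orientation; "force": force on the tool from outside, world axes, zero at the start; "moment": the same for the moment, N m; "gripper_width": finger opening in m; "grasp_force": force on a finger pad.
Only numpy, scipy, OpenCV 4.12 (cv2) and the standard library are available. Lean on these libraries where they do the work, as an engineer would, in place of code of your own. Each camera call takes 0.05 s, during which the arm holds its last target. There are 200 camera calls.

## Working session

There is one attempt and no reset: what is moved stays moved. The work goes in short steps, Python scripts to look and compute and a shell command to move; the robot and the scene stay as the last step left them, time stands still between calls to the robot, and variables do not carry over. Pictures are saved under pics/ and viewed, at most 10 in all, crops included, and the job is handed in when it is done.

```bash
mkdir -p pics; ls; cat > h.py <<'E'
import numpy as np, cv2, pickle
from plant import env
from scipy.spatial.transform import Rotation as R
def cam(n):
    c=env.read_camera(n); return c
def cloud(c):
    h,w=c["range_z"].shape
    u,v=np.meshgrid(np.arange(w),np.arange(h))
    p=cv2.undistortPoints(np.stack([u,v],-1).reshape(-1,1,2).astype(np.float64),c["K"],np.array(c["dist"])).reshape(h,w,2)
    z=c["range_z"]
    P=np.dstack([p[...,0]*z,p[...,1]*z,z])
    a=np.array(c["attitude"])
    M=a if a.shape==(3,3) else (R.from_quat(a).as_matrix() if a.size==4 else R.from_euler('xyz',a,degrees=True).as_matrix())
    W=P@M.T+np.array(c["xyz"]); W[z==0]=np.nan
    return W
def save(c,name): cv2.imwrite("pics/"+name,c["img"][...,::-1])
E
python3 - <<'E'
from h import *
print(env.get_state())
for n in ("top","side"):
    c=cam(n); save(c,n+"0.png"); print(n,c["xyz"],c["attitude"],c["K"].tolist(),c["dist"])
    pickle.dump(c,open(n+"0.pkl","wb"))
E
```

```text
pics
{'clock': 0.0, 'joint_positions': array([ 6.88974374e+01,  1.76219176e+01,  8.63846521e+01,  2.29579540e-03,
        7.61130387e+01, -4.21066864e+00]), 'dq': array([-0.05588386, -0.05157325,  0.01683843, -0.0162139 , -0.12918889,
       -0.03220574]), 'joint_efforts': array([ 2.18363049e-03, -4.57545376e+01, -2.51916307e+01,  3.24531329e-04,
        1.30928514e-02,  1.42284179e-05]), 'eef_pos': array([0.1667946 , 0.54945404, 0.19787955]), 'tool_rot': array([-1.79880878e+02, -1.10036353e-02,  1.63107541e+02]), 'force': array([-0.18977528, -0.61273406,  0.84970865]), 'moment': array([-0.02425683,  0.08306434,  0.03549696]), 'grasp_force': 0.0, 'gripper_width': 0.08537095455186189}
top [ 0.4184711  -0.16987426  0.91188215] [-173.52290353   -2.13623913  -90.35638469] [[577.1603515701007, 0.0, 316.48898837492857], [0.0, 577.1603515701007, 235.35658815158658], [0.0, 0.0, 1.0]] [-0.1849727  0.         0.         0.         0.       ]
side [0.229236   0.4053994  0.57569793] [-127.68703999   -1.17231636 -151.66756231] [[477.94782326036324, 0.0, 322.7880937438842], [0.0, 477.94782326036324, 238.5239061716671], [0.0, 0.0, 1.0]] [-0.04422668  0.          0.          0.          0.        ]
```

View pics/top0.png

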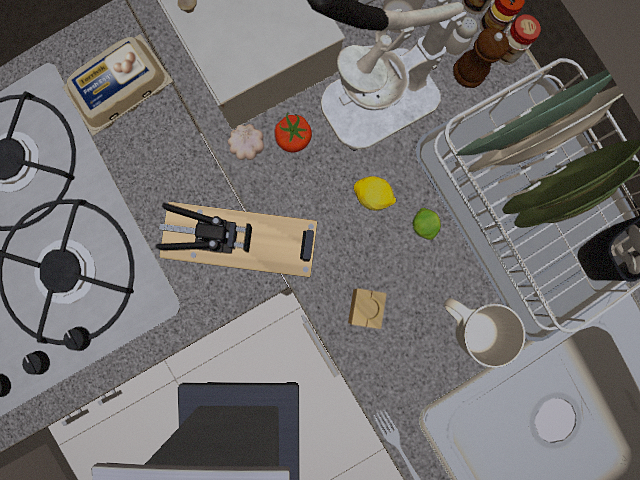

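View pics/side0.png

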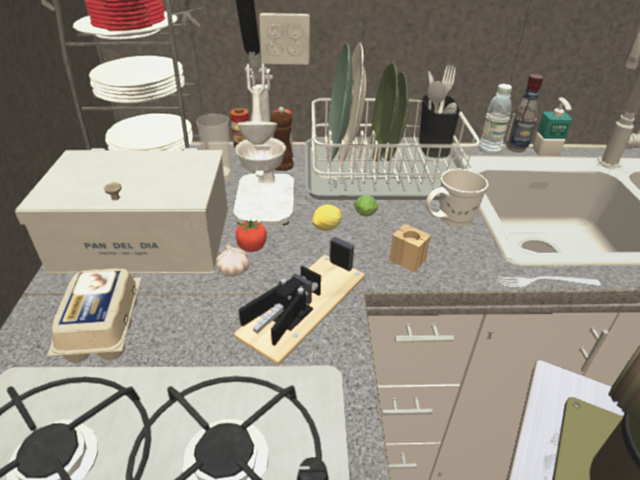

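The top view shows the clamp board at (160–317, 203–276), with the fixed jaw at (307,243), the levers at (190,230), and the cup at (368,309). The side view shows the cup standing at (410,247). Next I'll measure both.

```bash
python3 - <<'E'
from h import *
c=pickle.load(open("top0.pkl","rb")); W=cloud(c); im=c["img"]
def rect(m,name):
    q=W[m][:,:2]*1000
    r=cv2.minAreaRect(q.astype(np.float32)); print(name,m.sum(),"c",np.round(r[0],1),"size",np.round(r[1],1),"ang",round(r[2],2),"z med",np.nanmedian(W[m][:,2]).round(4))
v,u=np.mgrid[:480,:640]
hsv=cv2.cvtColor(im,cv2.COLOR_RGB2HSV)
z=W[...,2]
box=lambda a,b,cc,d:(u>=a)&(u<b)&(v>=cc)&(v<d)
cu=box(340,395,280,340)
rect(cu&(z>.054)&(z<.068),"cup top"); rect(cu&(z>.015),"cup all")
bd=box(150,330,195,285)
rect(bd&(z>.006)&(z<.018)&(hsv[...,1]>70),"board")
rect(bd&(z>.055)&(z<.08)&(u>295),"fixed")
rect(bd&(z>.055)&(z<.085)&(u>242)&(u<262),"pad/jaw")
rect(bd&(z>.055)&(u<242),"housing+levers")
print("table z",np.nanmedian(z[box(330,350,230,300)]))
big=lambda a,b,cc,d,n:cv2.imwrite("pics/"+n,cv2.resize(im[cc:d,a:b,::-1],None,fx=6,fy=6,interpolation=cv2.INTER_CUBIC))
a=cv2.resize(im[280:340,340:400,::-1],(480,480),interpolation=cv2.INTER_CUBIC)
c2=pickle.load(open("side0.pkl","rb"))
b=cv2.resize(c2["img"][215:280,380:445,::-1],(300,480)[::-1] if 0 else (480,480),interpolation=cv2.INTER_CUBIC)
cv2.imwrite("pics/cup.png",cv2.resize(np.hstack([a,b]),(800,400)))
def w(uu,vv,zz): # pixel on plane z
    p=cv2.undistortPoints(np.array([[[uu,vv]]],float),c["K"],np.array(c["dist"]))[0,0]
    d=R.from_euler('xyz',c["attitude"],degrees=True).as_matrix()@np.array([*p,1]); o=np.array(c["xyz"]); return (o+d*(zz-o[2])/d[2])*1000
for pt in [(351,289),(386,292),(381,329),(350,324)]: print(pt,w(*pt,.06).round(1))
for pt in [(167,203),(317,220),(311,276),(160,259)]: print(pt,w(*pt,.012).round(1))
E
```

```text
cup top 768 c [ 406.5 -279. ] size [44.7 53. ] ang 80.15 z med 0.06
cup all 1174 c [ 406.5 -278.9] size [44.9 53. ] ang 80.25 z med 0.0589
board 5768 c [515.8 -80. ] size [240.6  90.5] ang 82.53 z med 0.0121
fixed 313 c [ 501.5 -187.4] size [15.8 44. ] ang 82.72 z med 0.0673
pad/jaw 127 c [513.2 -98.1] size [ 6.4 40.1] ang 83.25 z med 0.0658
housing+levers 1448 c [522.4 -22.8] size [113.8  70.5] ang 81.8 z med 0.0666
table z 0.00024304027046162524
(351, 289) [ 435.2 -252.8   60. ]
(386, 292) [ 430.3 -304.9   60. ]
(381, 329) [ 375.7 -296.7   60. ]
(350, 324) [ 383.7 -250.8   60. ]
(167, 203) [572.6  32.9  12. ]
(317, 220) [ 544.8 -205.    12. ]
(311, 276) [ 456.8 -195.1   12. ]
(160, 259) [483.6  41.9  12. ]
```

View pics/cup.png

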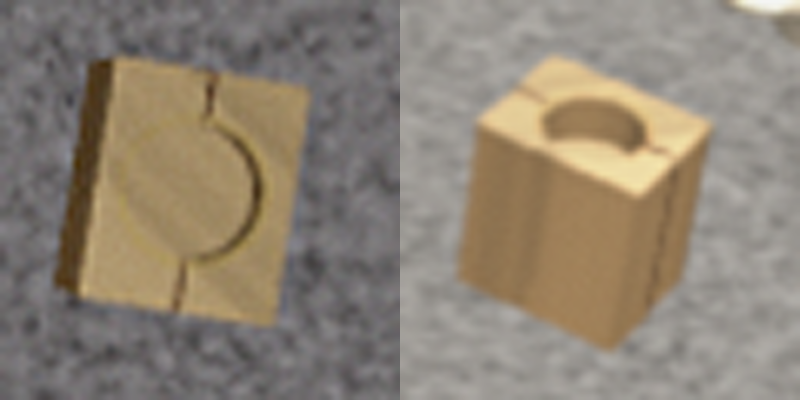

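The cup stands upright at (406.5, −279), with its x axis at 80.2°. The clamp centre is at (516, −80), with its x axis at 82.5°, so throat_floor is about (506, −151). I'll turn the tool first, then travel around the base.

```bash
python3 -m crank '[[[0,0,0],0.145,0],[[0,0,0],0.145,0],[[0,0,0],0.145,0],[[0,0,0],0.145,0],[[0,0,0],0.145,0],[[0,0,0],0.145,0],[[0,0,0],0.145,0],[[0,0,0],0.145,0],[[0,0,0],0.145,0],[[0,0,0],0.145,0]]'
python3 -m crank '[[[-31,34,0],0,0],[[-31,34,0],0,0],[[-31,34,0],0,0],[[-31,34,0],0,0],[[-31,34,0],0,0],[[-31,34,0],0,0],[[-31,34,0],0,0],[[-31,34,0],0,0],[[-31,34,0],0,0],[[-31,34,0],0,0],[[-31,34,0],0,0]]'
python3 -m crank '[[[-43,0,5],0,0],[[-43,0,5],0,0],[[-43,0,5],0,0],[[-43,0,5],0,0],[[-43,0,5],0,0],[[-43,0,5],0,0],[[-43,0,5],0,0],[[-43,0,5],0,0],[[-43,0,5],0,0],[[-43,0,5],0,0],[[0,0,0],0,0],[[0,0,0],0,0]]'
```

```text
clock: 1.1
eef_pos: [0.1669, 0.5497, 0.1983]
tool_rot: [-180.0, 0.1, 79.7]
force: [-0.1, 0.0, 0.5]
gripper_width: 0.0855
grasp_force: 0.0
clock: 2.2
eef_pos: [0.4769, 0.1478, 0.1985]
tool_rot: [-180.0, 0.0, 80.0]
force: [0.5, -0.0, 0.3]
gripper_width: 0.0851
grasp_force: 0.0
clock: 3.4
eef_pos: [0.4012, -0.2744, 0.1482]
tool_rot: [-179.9, -0.1, 79.9]
force: [0.1, -0.3, 0.4]
gripper_width: 0.0851
grasp_force: 0.0
```

```bash
python3 - <<'E'
from h import *
c=cam("wrist"); W=cloud(c); z=W[...,2]
m=(z>.054)&(z<.068)&(abs(W[...,0]-.4065)<.05)&(abs(W[...,1]+.279)<.05)
print(m.sum(), cv2.minAreaRect((W[m][:,:2]*1000).astype(np.float32)))
E
```

```text
2913 ((405.8268737792969, -280.34197998046875), (44.36478042602539, 54.137451171875), 79.92469787597656)
```

```bash
python3 -m crank '[[[-4.7,5.7,20],0,0],[[0,0,35],0,0],[[0,0,35],0,0],[[0,0,26],0,0],[[0,0,10],0,0],[[0,0,0],0,0],[[0,0,0],0,0.6],[[0,0,0],0,0.6],[[0,0,0],0,0.6],[[0,0,0],0,0.6],[[0,0,0],0,0.6],[[0,0,0],0,0.6]]'
```

```text
clock: 4.65
eef_pos: [0.407, -0.2804, 0.0266]
tool_rot: [179.9, 0.1, 80.0]
force: [-5.2, 2.1, 24.3]
gripper_width: 0.0346
grasp_force: 12.5
```

```bash
python3 - <<'E'
from h import *
a=cam("side");b=cam("top");w=cam("wrist")
A=cv2.resize(a["img"][170:310,330:490],(400,350)); B=cv2.resize(b["img"][250:370,310:430],(400,350))
cv2.imwrite("pics/g1.png",np.hstack([A,B])[...,::-1]); save(w,"w1.png")
print(env.get_state())
E
```

```text
{'clock': 4.8, 'joint_positions': array([-3.94270875e+01,  2.28637010e+01,  1.08585903e+02, -6.53977374e-02,
        4.83524401e+01, -2.94270546e+01]), 'dq': array([-0.01846822,  0.07017944, -0.07617508,  0.0284501 ,  0.04943408,
        0.03929982]), 'joint_efforts': array([ 5.82010522e-01, -3.11302936e+01, -1.45396319e+01,  5.44248708e-01,
       -2.41885900e+00, -1.01659485e-02]), 'eef_pos': array([ 0.40705037, -0.28049057,  0.02658564]), 'tool_rot': array([1.79851683e+02, 1.39943444e-01, 8.00431614e+01]), 'force': array([-5.96411746,  2.00010665, 24.41741519]), 'moment': array([0.46991742, 1.1993971 , 0.03612502]), 'grasp_force': 12.49935821571853, 'gripper_width': 0.03423714886121853}
```

View pics/g1.png

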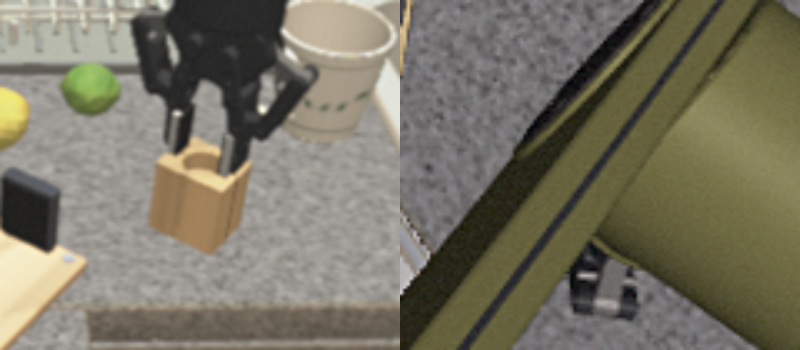

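The side crop shows the fingertips at (177,140) and (233,165), apparently at the cup's top. I'll check the wrist view.

View pics/w1.png

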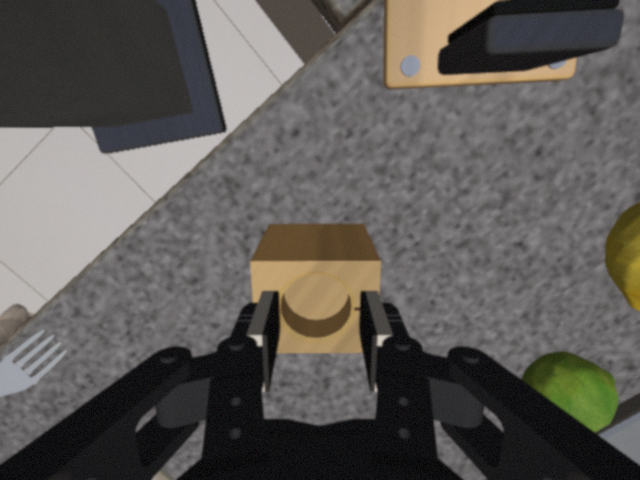

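```bash
python3 - <<'E'
from h import *
c=cam("side"); W=cloud(c); 
# fingertips in side image: crop scale 2.5 ; offsets 330,170
for n,(x,y) in dict(tipL=(177,130),tipR=(233,155),tipR2=(228,170),topface=(225,195),cupfront=(180,215),edge=(207,245),hollow=(205,165)).items():
    u,v=int(330+x/2.5),int(170+y/2.5); print(n,u,v,(W[v,u]*1000).round(1))
E
```

```text
tipL 400 222 [ 426.4 -270.1   84.1]
tipR 423 232 [ 382.6 -269.9   78.4]
tipR2 421 238 [ 383.8 -268.4   65.7]
topface 420 248 [ 380.4 -260.1   50.2]
cupfront 402 256 [ 409.6 -257.1   21.9]
edge 412 268 [ 386.5 -252.8    6.1]
hollow 412 236 [ 406.4 -292.2   45.8]
```

```bash
python3 - <<'E'
from h import *
s=env.get_state(); T=R.from_euler('xyz',s["tool_rot"],degrees=True).as_matrix()
for n in ("wrist","side"):
    c=cam(n); W=cloud(c); img=c["img"].astype(int); L=(W-s["eef_pos"])@T*1000
    m=(abs(L[...,0])<20)&(abs(L[...,1])<60)&(W[...,2]>.005)&(W[...,2]<.2)
    dark=m&(img.sum(-1)<200)|m&(abs(img[...,0]-img[...,2])<12)
    wood=m&(img[...,0]-img[...,2]>30)
    q=L[dark]
    print(n,c["xyz"],"tool-frame finger z max",np.nanpercentile(q[:,2],[50,90,99,100]).round(1), "wood z(world)",np.nanpercentile(W[wood][:,2],[5,50,95,100]).round(4),"wood y,x ext",np.nanpercentile(L[wood],[1,99],axis=0).round(1).tolist())
    for lo in range(-70,10,10):
        k=(q[:,2]>lo)&(q[:,2]<lo+10)
        if k.sum(): print(lo,k.sum(),"x",q[k][:,0].min().round(),q[k][:,0].max().round(),"y",np.percentile(q[k][:,1],[0,25,75,100]).round())
E
```

```text
wrist [ 0.42019225 -0.20634893  0.20102901] tool-frame finger z max [-105.6  -77.   -27.1  -16. ] wood z(world) [0.041  0.0585 0.0604 0.1317] wood y,x ext [[-19.6, -27.2, -36.7], [19.7, 24.6, -13.9]]
-70 1390 x -12.0 11.0 y [-30. -18.  19.  31.]
-60 1279 x -13.0 11.0 y [-30. -20.  21.  31.]
-50 1004 x -12.0 11.0 y [-31. -20.  21.  31.]
-40 200 x -12.0 11.0 y [-28. -17.  18.  29.]
-30 577 x -16.0 -0.0 y [-17. -12.   7.  14.]
-20 153 x -16.0 -3.0 y [-16. -11.   7.  14.]
side [0.229236   0.4053994  0.57569793] tool-frame finger z max [-112.2  -64.1  -41.4  -35.9] wood z(world) [0.0127 0.0515 0.0602 0.0846] wood y,x ext [[-19.0, -30.7, -45.6], [19.6, 22.5, 20.1]]
-70 86 x -9.0 13.0 y [-32. -28.  18.  30.]
-60 90 x -11.0 15.0 y [-32. -29.  17.  30.]
-50 83 x -10.0 13.0 y [-32. -25.  18.  29.]
-40 15 x -5.0 13.0 y [-24.  16.  17.  27.]
```

The fingers are standing on the cup's top with the tips about 33 mm short of the reported TCP. I'll lift off and measure the free fingers, both closed and open.

```bash
python3 -m crank '[[[0,0,-30],0,0.6],[[0,0,-40],0,0.6],[[0,0,0],0,0.6],[[0,0,0],0,0.6],[[0,0,0],0,0.6]]'
cat > f.py <<'E'
from h import *
s=env.get_state(); T=R.from_euler('xyz',s["tool_rot"],degrees=True).as_matrix()
print("width",s["gripper_width"],"z",s["eef_pos"][2],"F",s["force"])
for n in ("wrist","side"):
    c=cam(n); W=cloud(c); L=(W-s["eef_pos"])@T*1000
    for lo in range(-60,20,5):
        k=(abs(L[...,0])<20)&(abs(L[...,1])<65)&(L[...,2]>lo)&(L[...,2]<lo+5)&(W[...,2]>.065); q=L[k]
        if k.sum()>3: print(n,lo,k.sum(),"x",q[:,0].min().round(),q[:,0].max().round(),"y",np.percentile(q[:,1],[0,25,75,100]).round())
E
python3 f.py
python3 -m crank '[[[0,0,0],0,0],[[0,0,0],0,0],[[0,0,0],0,0],[[0,0,0],0,0],[[0,0,0],0,0]]'; python3 f.py
```

```text
clock: 5.45
eef_pos: [0.4063, -0.2792, 0.0927]
tool_rot: [-180.0, -0.0, 80.0]
force: [0.6, 0.1, -0.2]
gripper_width: 0.034
grasp_force: 0.0
width 0.033981058246438454 z 0.09266862089984114 F [ 0.58412765  0.12775725 -0.15533828]
wrist -60 668 x -12.0 11.0 y [-30. -20.  21.  31.]
wrist -55 607 x -12.0 11.0 y [-30. -20.  21.  31.]
wrist -50 567 x -12.0 11.0 y [-30. -20.  21.  31.]
wrist -45 481 x -12.0 11.0 y [-30. -19.  21.  31.]
wrist -40 243 x -12.0 11.0 y [-28. -17.  18.  30.]
wrist -35 55 x -12.0 8.0 y [-17. -17.  18.  18.]
side -60 55 x -10.0 15.0 y [-32. -26.  17.  30.]
side -55 67 x -6.0 14.0 y [-33. -27.  18.  30.]
side -50 61 x -9.0 14.0 y [-33. -28.  17.  29.]
side -45 54 x -11.0 15.0 y [-32. -24.  17.  29.]
side -40 35 x -10.0 14.0 y [-30. -23.  18.  25.]
side -35 18 x -8.0 13.0 y [-25. -23.  17.  21.]
clock: 6.05
eef_pos: [0.4068, -0.2795, 0.0927]
tool_rot: [-180.0, -0.0, 80.0]
force: [-0.0, -0.6, 0.7]
gripper_width: 0.0852
grasp_force: 0.0
width 0.08519530932984212 z 0.0926756366805577 F [-0.0221432 -0.6051266  0.7087261]
wrist -60 952 x -12.0 11.0 y [-56. -43.  43.  57.]
wrist -55 778 x -13.0 11.0 y [-56. -43.  43.  56.]
wrist -50 413 x -12.0 10.0 y [-49. -42.  43.  50.]
wrist -45 8 x -6.0 4.0 y [-42. -42.  43.  44.]
side -60 56 x -12.0 14.0 y [-58. -52.  44.  56.]
side -55 49 x -9.0 14.0 y [-56. -49.  43.  54.]
side -50 28 x -10.0 12.0 y [-51. -47.  43.  49.]
```

The fingertips really end about 30 mm short of the reported TCP when shut, 33 mm at a 34 mm opening and 46 mm fully open. I'll correct all heights for that. First I'll check whether the cup moved.

```bash
python3 - <<'E'
from h import *
c=cam("wrist"); W=cloud(c); z=W[...,2]
m=(z>.056)&(z<.064)&(abs(W[...,0]-.4065)<.05)&(abs(W[...,1]+.279)<.05)
m=cv2.morphologyEx(m.astype(np.uint8),cv2.MORPH_OPEN,np.ones((5,5)))>0
print(m.sum(), cv2.minAreaRect((W[m][:,:2]*1000).astype(np.float32)),env.get_state()["eef_pos"])
E
```

```text
4376 ((405.82000732421875, -280.4729309082031), (44.735897064208984, 54.263450622558594), 80.06474304199219) [ 0.40677897 -0.27952883  0.0928138 ]
```

The cup hasn't moved. Descending to eef z = −18 mm, which puts the real tips at about 20 mm, and gripping.

```bash
python3 -m crank '[[[-1,-1,30],0,0],[[0,0,35],0,0],[[0,0,30],0,0],[[0,0,16],0,0],[[0,0,0],0,0],[[0,0,0],0,0.6],[[0,0,0],0,0.6],[[0,0,0],0,0.6],[[0,0,0],0,0.6],[[0,0,0],0,0.6],[[0,0,0],0,0.6]]'
```

```text
clock: 7.3
eef_pos: [0.4067, -0.2812, -0.0168]
tool_rot: [179.8, 0.1, 80.0]
force: [0.2, -0.3, 6.9]
gripper_width: 0.0535
grasp_force: 63.3
```

```bash
python3 -m crank '[[[0,0,-30],0,0.6],[[0,0,-40],0,0.6],[[0,0,-40],0,0.6],[[29,15,0],-0.043,0.6],[[29,15,0],0,0.6],[[29,15,0],0,0.6],[[29,15,0],0,0.6],[[29,15,0],0,0.6],[[0,0,0],0,0.6],[[0,0,0],0,0.6],[[0,0,0],0,0.6]]'
python3 - <<'E'
from h import *
s=env.get_state(); print(s["eef_pos"],s["tool_rot"],s["gripper_width"],s["force"])
for n in ("wrist","top"):
    c=cam(n); W=cloud(c); z=W[...,2]; hsv=cv2.cvtColor(c["img"],cv2.COLOR_RGB2HSV)
    C=np.array([.5158,-.08]); ax=np.array([.1302,.9915]); ay=np.array([-.9915,.1302])
    lx=(W[...,:2]-C)@ax*1000; ly=(W[...,:2]-C)@ay*1000
    for nm,m in dict(board=(z>.006)&(z<.018)&(abs(ly)<50)&(abs(lx)<130)&(hsv[...,1]>60),
      fixed=(z>.062)&(z<.074)&(abs(ly)<30)&(lx<-92)&(lx>-125), pad=(z>.058)&(z<.07)&(abs(ly)<24)&(lx<-5)&(lx>-45)).items():
        m=cv2.morphologyEx(m.astype(np.uint8),cv2.MORPH_OPEN,np.ones((3,3)))>0
        if m.sum()<20: print(n,nm,m.sum()); continue
        print(n,nm,m.sum(),cv2.minAreaRect((W[m][:,:2]*1000).astype(np.float32)),"lx",np.percentile(lx[m],[1,99]).round(1),"ly",np.percentile(ly[m],[1,99]).round(1),"z",np.median(z[m]).round(4))
    save(c,n+"2.png")
E
```

```text
clock: 8.4
eef_pos: [0.4993, -0.1476, 0.0918]
tool_rot: [-180.0, 0.0, 82.5]
force: [0.2, 0.1, -0.9]
gripper_width: 0.0534
grasp_force: 63.3
[ 0.49931105 -0.14755999  0.09181695] [-1.79965788e+02  2.02430656e-02  8.24928870e+01] 0.053441823064359 [ 0.15626564  0.08841865 -0.92864121]
wrist board 19215 ((514.6239013671875, -86.20652770996094), (169.41075134277344, 90.36421203613281), 82.55152130126953) lx [-78.4  77. ] ly [-43.8  44.4] z 0.0115
wrist fixed 0
wrist pad 858 ((513.0654296875, -99.8024673461914), (5.7043561935424805, 39.66660690307617), 82.33123779296875) lx [-22.8 -17.2] ly [-19.1  19.6] z 0.0652
top board 1242 ((491.8016662597656, -76.70084381103516), (175.05433654785156, 41.91631317138672), 82.5384521484375) lx [-84.6  84.4] ly [ 7.6 45. ] z 0.0121
top fixed 0
top pad 14
```

The board angle of 82.5° and the centre line agree between both cameras. Shifting by about (−4.7, 7.5) mm in tool axes and starting down.

```bash
python3 -m crank '[[[-4.7,7.5,0],0,0.6],[[0,0,0],0,0.6],[[0,0,25],0,0.6],[[0,0,30],0,0.6],[[0,0,20],0,0.6],[[0,0,10],0,0.6],[[0,0,0],0,0.6],[[0,0,0],0,0.6]]'
```

```text
clock: 9.3
eef_pos: [0.5074, -0.1533, 0.0072]
tool_rot: [180.0, 0.0, 82.5]
force: [0.8, 0.2, -0.4]
gripper_width: 0.0537
grasp_force: 63.3
```

```bash
python3 -m crank '[[[0,-1,5],0,0.6],[[0,0,4],0,0.6],[[0,0,2],0,0.6],[[0,0,0.5],0,0.6],[[0,0,0],0,0.6],[[0,0,0],0,0.6]]'
```

```text
clock: 9.9
eef_pos: [0.506, -0.1527, -0.0046]
tool_rot: [180.0, 0.0, 82.5]
force: [-0.5, -0.3, -1.2]
gripper_width: 0.0534
grasp_force: 63.3
```

```bash
python3 -m crank '[[[0,0,0.7],0,0.6],[[0,0,0.3],0,0.6],[[0,0,0],0,0.6]]'; python3 -m crank '[[[0,0,0.5],0,0.6],[[0,0,0],0,0.6]]'
```

```text
clock: 10.2
eef_pos: [0.5061, -0.1528, -0.0049]
tool_rot: [180.0, 0.0, 82.5]
force: [-1.8, 0.9, 5.7]
gripper_width: 0.0533
grasp_force: 64.1
clock: 10.4
eef_pos: [0.5061, -0.1528, -0.0049]
tool_rot: [179.9, 0.0, 82.5]
force: [-2.2, 1.3, 9.7]
gripper_width: 0.0534
grasp_force: 64.5
```

Contact made. I'll release, go straight up, and look.

```bash
python3 -m crank '[[[0,0,-0.7],0,0.6],[[0,0,0],0,0.3],[[0,0,0],0,0],[[0,0,0],0,0],[[0,0,0],0,0],[[0,0,-10],0,0],[[0,0,-30],0,0],[[0,0,-40],0,0],[[0,0,-30],0,0],[[0,0,0],0,0],[[0,0,0],0,0]]'
cat > m.py <<'E'
from h import *
import sys
s=env.get_state(); print(s["clock"],s["eef_pos"],s["tool_rot"][2],"w",s["gripper_width"],"gf",s["grasp_force"],"F",s["force"].round(1))
C=np.array([.5154,-.0813]); ax=np.array([.1302,.9915]); ay=np.array([-.9915,.1302])
for n in sys.argv[1:]:
    c=cam(n); W=cloud(c); z=W[...,2]; hsv=cv2.cvtColor(c["img"],cv2.COLOR_RGB2HSV)
    sh=0 if n=="wrist" else .0014
    lx=(W[...,:2]-C-[0,sh])@ax*1000; ly=(W[...,:2]-C-[0,sh])@ay*1000
    wood=hsv[...,1]>60
    for nm,m in dict(cup=(z>.066)&(z<.077)&(abs(ly)<45)&(lx<-30)&(lx>-105)&wood,
      fixed=(z>.062)&(z<.074)&(abs(ly)<30)&(lx<-92)&(lx>-125)&~wood, jaw=(z>.058)&(z<.072)&(abs(ly)<24)&(lx<8)&(lx>-75)&~wood).items():
        m=cv2.morphologyEx(m.astype(np.uint8),cv2.MORPH_OPEN,np.ones((3,3)))>0
        if m.sum()<20: print(n,nm,m.sum()); continue
        r=cv2.minAreaRect((W[m][:,:2]*1000).astype(np.float32))
        print(n,nm,m.sum(),"size",np.round(r[1],1),"ang",round(r[2],1),"lx",np.percentile(lx[m],[0.5,99.5]).round(1),"ly",np.percentile(ly[m],[.5,99.5]).round(1),"z",np.median(z[m]).round(4))
E
python3 m.py wrist top side
```

```text
clock: 11.5
eef_pos: [0.5065, -0.1529, 0.1058]
tool_rot: [179.9, 0.0, 82.5]
force: [-0.5, 0.5, -0.4]
gripper_width: 0.085
grasp_force: 0.0
11.5 [ 0.50645334 -0.15293711  0.10583037] 82.49785514283663 w 0.0850410174426917 gf 0.0 F [-0.5  0.5 -0.4]
wrist cup 4493 size [44.7 54.2] ang 82.4 lx [-93.5 -49.5] ly [-27.3  26.3] z 0.0714
wrist fixed 1355 size [15.8 43.4] ang 82.6 lx [-115.7 -100.9] ly [-21.5  21.5] z 0.067
wrist jaw 1179 size [28.6 36.5] ang 82.2 lx [-20.2   7.8] ly [-17.1  17.8] z 0.0654
top cup 31 size [ 4.4 10.3] ang 89.9 lx [-93.  -87.6] ly [15.9 26.3] z 0.0724
top fixed 0
top jaw 124 size [26.9 31.6] ang 86.0 lx [-18.9   7.9] ly [-14.1  17.6] z 0.0659
side cup 469 size [47.1 56.4] ang 84.6 lx [-93.2 -47.2] ly [-26.  28.] z 0.0706
side fixed 130 size [14.7 42.5] ang 82.7 lx [-115.  -100.3] ly [-18.1  23.6] z 0.0663
side jaw 176 size [29.3 39.5] ang 81.7 lx [-20.3   7.8] ly [-17.8  21.1] z 0.0641
```

The cup is centred (lx −93.5…−49.5, ly −27…26) and aligned with the clamp to 0.1°. Moving 167 mm along tool x to above the levers.

```bash
python3 -m crank '[[[42,-0.5,0],0,0],[[42,0,0],0,0],[[42,0,0],0,0],[[41,0,0],0,0],[[0,0,0],0,0],[[0,0,0],0,0]]'
python3 - <<'E'
from h import *
s=env.get_state(); C=np.array([.5154,-.0813]); ax=np.array([.1302,.9915]); ay=np.array([-.9915,.1302])
p=s["eef_pos"][:2]-C; print("tcp lx,ly",p@ax*1000,p@ay*1000)
for n in ("wrist","side"):
    c=cam(n); W=cloud(c); z=W[...,2]; lx=(W[...,:2]-C)@ax*1000; ly=(W[...,:2]-C)@ay*1000
    for a in (75,85,95,105):
        m=(z>.055)&(z<.075)&(abs(lx-a)<4)&(abs(ly)<55); 
        if m.sum()>5: print(n,a,m.sum(),np.percentile(ly[m],[1,25,75,99]).round(1),np.median(z[m]).round(4))
E
```

```text
clock: 12.25
eef_pos: [0.5262, 0.0137, 0.1032]
tool_rot: [-179.8, 0.0, 82.7]
force: [0.1, -0.3, -0.8]
gripper_width: 0.0854
grasp_force: 0.0
tcp lx,ly 95.58593590450535 1.6736424104106735
wrist 75 359 [-28.8 -23.5  23.7  28.8] 0.0648
wrist 85 363 [-30.6 -25.4  25.3  30.5] 0.0648
wrist 95 397 [-32.3 -26.8  27.   32.5] 0.0648
wrist 105 400 [-33.9 -28.8  28.9  33.9] 0.0647
side 75 69 [-25.4 -20.   28.5  30.9] 0.0631
side 85 67 [-28.3 -22.4  30.2  32.7] 0.0632
side 95 76 [-29.6 -23.7  31.5  34.6] 0.0627
side 105 79 [-31.4 -25.2  33.5  36.3] 0.0633
```

```bash
python3 -m crank '[[[0,1.5,25],0,0],[[0,0,35],0,0],[[0,0,30],0,0],[[0,0,18],0,0],[[0,0,5],0,0.1],[[0,0,0],0,0.15],[[0,0,0],0,0.15]]'; python3 m.py wrist side
```

```text
clock: 13.05
eef_pos: [0.5295, 0.0119, -0.0078]
tool_rot: [179.9, -0.0, 82.4]
force: [-0.6, -0.5, -0.2]
gripper_width: 0.0727
grasp_force: 0.0
13.05 [ 0.5294688   0.01189729 -0.00779117] 82.42564103093166 w 0.07265963556176305 gf 0.0 F [-0.6 -0.5 -0.2]
wrist cup 0
wrist fixed 0
wrist jaw 0
side cup 473 size [46.7 55.4] ang 81.5 lx [-92.4 -47.1] ly [-26.3  28.2] z 0.0706
side fixed 127 size [15.6 42.4] ang 80.3 lx [-116.3 -100.7] ly [-18.5  22.9] z 0.0664
side jaw 151 size [28.4 39. ] ang 80.1 lx [-20.1   7.8] ly [-17.9  20.7] z 0.0642
```

```bash
python3 -m crank '[[[0,0,0],0,0.25],[[0,0,0],0,0.35],[[0,0,0],0,0.45],[[0,0,0],0,0.54],[[0,0,0],0,0.54],[[0,0,0],0,0.54],[[0,0,0],0,0.54]]'; python3 m.py wrist side; python3 - <<'E'
from h import *
save(cam("side"),"s3.png");
E
```

```text
clock: 13.85
eef_pos: [0.5273, 0.0133, -0.007]
tool_rot: [-179.9, -0.0, 82.5]
force: [-5.8, 2.3, 11.2]
gripper_width: 0.0403
grasp_force: 49.1
13.85 [ 0.52726353  0.01326714 -0.00703858] 82.50936893729846 w 0.04026459093722349 gf 49.09640729427338 F [-5.8  2.3 11.2]
wrist cup 0
wrist fixed 0
wrist jaw 0
side cup 469 size [47.2 55.6] ang 82.1 lx [-93.4 -47.6] ly [-26.8  28.1] z 0.0705
side fixed 130 size [14.2 41.4] ang 81.5 lx [-115.8 -101.4] ly [-18.   22.9] z 0.0659
side jaw 224 size [30.9 40.2] ang 82.1 lx [-32.5  -1.9] ly [-17.6  20.6] z 0.0636
```

View pics/s3.png

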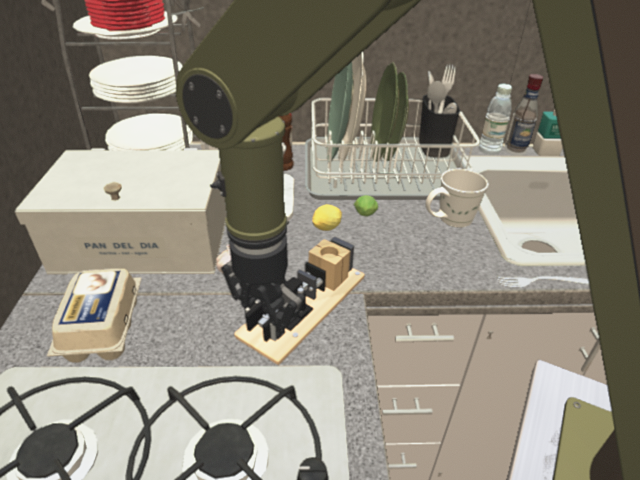

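The side view shows the cup standing in the gap at (328,262) and the gripper on the levers at (265,300). The jaw went from −20 to −32.5. Releasing and reading it again.

```bash
python3 -m crank '[[[0,0,0],0,0.35],[[0,0,0],0,0.15],[[0,0,0],0,0.12],[[0,0,0],0,0.12],[[0,0,0],0,0.12],[[0,0,0],0,0.12],[[0,0,0],0,0.12]]'; python3 m.py side
```

```text
clock: 14.7
eef_pos: [0.5287, 0.0127, -0.0086]
tool_rot: [-180.0, 0.0, 82.5]
force: [-0.2, -0.9, -0.5]
gripper_width: 0.0752
grasp_force: 0.0
14.7 [ 0.52868882  0.01270667 -0.00859884] 82.49647821916606 w 0.07515792881468351 gf 0.0 F [-0.2 -0.9 -0.5]
side cup 474 size [46.5 55.4] ang 81.9 lx [-92.6 -47.2] ly [-25.7  28.3] z 0.0706
side fixed 131 size [15.4 43.1] ang 88.2 lx [-115.5 -100.4] ly [-19.2  23.1] z 0.0662
side jaw 228 size [30.9 39.7] ang 83.4 lx [-31.6  -1.3] ly [-17.3  21.1] z 0.0637
```

```bash
python3 -m crank '[[[0,0,0],0,0.25],[[0,0,0],0,0.35],[[0,0,0],0,0.45],[[0,0,0],0,0.54],[[0,0,0],0,0.54],[[0,0,0],0,0.54],[[0,0,0],0,0.54]]'; python3 m.py side
```

```text
clock: 15.45
eef_pos: [0.5272, 0.0132, -0.0077]
tool_rot: [-179.9, -0.0, 82.5]
force: [-5.0, 2.0, 10.9]
gripper_width: 0.0399
grasp_force: 49.1
15.45 [ 0.52720593  0.0132316  -0.00773879] 82.48865479669325 w 0.03989075083335587 gf 49.147194027900696 F [-5.   2.  10.9]
side cup 477 size [46.6 55.2] ang 83.1 lx [-93.3 -47.5] ly [-25.9  28.2] z 0.0705
side fixed 128 size [15.4 42.5] ang 83.5 lx [-115.5 -100.6] ly [-18.9  23.3] z 0.0665
side jaw 212 size [30.2 38.9] ang 80.7 lx [-41.8 -12.4] ly [-17.8  20.2] z 0.0637
```

```bash
python3 -m crank '[[[0,0,0],0,0.35],[[0,0,0],0,0.15],[[0,0,0],0,0.12],[[0,0,0],0,0.12],[[0,0,0],0,0.12],[[0,0,0],0,0.12],[[0,0,0],0,0.12]]'; python3 m.py side
```

```text
clock: 16.2
eef_pos: [0.5287, 0.0127, -0.0085]
tool_rot: [-180.0, 0.0, 82.5]
force: [-0.4, -0.3, -0.0]
gripper_width: 0.0753
grasp_force: 0.0
16.2 [ 0.52869303  0.01271065 -0.0085439 ] 82.49339584706198 w 0.07528391510233214 gf 0.0 F [-0.4 -0.3 -0. ]
side cup 472 size [46.8 54.9] ang 82.4 lx [-92.4 -47.4] ly [-25.7  28.2] z 0.0706
side fixed 126 size [14.6 43.5] ang 78.7 lx [-115.7 -100.5] ly [-18.8  23.1] z 0.0664
side jaw 224 size [30.6 38.1] ang 81.8 lx [-40.8 -11.3] ly [-17.2  20. ] z 0.0634
```

The pad is now at about −41 and the cup's face is at about −50. On to the third squeeze.

```bash
python3 -m crank '[[[0,0,0],0,0.25],[[0,0,0],0,0.35],[[0,0,0],0,0.45],[[0,0,0],0,0.54],[[0,0,0],0,0.54],[[0,0,0],0,0.54],[[0,0,0],0,0.54]]'; python3 m.py side
```

```text
clock: 16.95
eef_pos: [0.5272, 0.0132, -0.0077]
tool_rot: [-179.9, -0.0, 82.5]
force: [-5.0, 2.0, 10.0]
gripper_width: 0.0403
grasp_force: 49.1
16.95 [ 0.52718975  0.01324353 -0.00766483] 82.488464335072 w 0.040300342563899284 gf 49.112831354141235 F [-5.  2. 10.]
side cup 467 size [50.3 55.4] ang 83.6 lx [-98.7 -52.7] ly [-26.2  28.2] z 0.0705
side fixed 95 size [13.2 42. ] ang 81.4 lx [-115.9 -103.3] ly [-17.9  23.5] z 0.0665
side jaw 208 size [31.8 36.3] ang 78.7 lx [-53.  -22.4] ly [-15.6  21.4] z 0.0634
```

```bash
python3 -m crank '[[[0,0,0],0,0.35],[[0,0,0],0,0.15],[[0,0,0],0,0.12],[[0,0,0],0,0.12],[[0,0,0],0,0.12],[[0,0,0],0,0.12],[[0,0,0],0,0.12]]'; python3 m.py side
```

```text
clock: 17.7
eef_pos: [0.5287, 0.0127, -0.0086]
tool_rot: [-180.0, 0.0, 82.5]
force: [0.1, -0.0, -0.2]
gripper_width: 0.0748
grasp_force: 0.0
17.7 [ 0.5286944   0.01268169 -0.00858805] 82.49142398158638 w 0.07484127530918128 gf 0.0 F [ 0.1 -0.  -0.2]
side cup 471 size [51.8 55. ] ang 83.2 lx [-98.9 -51.9] ly [-26.2  28. ] z 0.0705
side fixed 91 size [13.1 41.4] ang 80.6 lx [-115.9 -103.2] ly [-17.7  23.4] z 0.0666
side jaw 197 size [30.7 37.1] ang 83.1 lx [-52.  -21.7] ly [-15.7  20.5] z 0.0637
```

The cup was pushed to within about 1 mm of the fixed jaw. The fourth squeeze should leave about 5–6 mm of spring give.

```bash
python3 -m crank '[[[0,0,0],0,0.25],[[0,0,0],0,0.35],[[0,0,0],0,0.45],[[0,0,0],0,0.54],[[0,0,0],0,0.54],[[0,0,0],0,0.54],[[0,0,0],0,0.54]]'; python3 m.py side; python3 - <<'E'
from h import *
c=cam("side"); cv2.imwrite("pics/end.png",cv2.resize(c["img"][220:370,220:380,::-1],(640,600),interpolation=cv2.INTER_CUBIC))
E
```

```text
clock: 18.45
eef_pos: [0.5272, 0.0133, -0.0075]
tool_rot: [-179.9, -0.0, 82.5]
force: [-6.0, 2.1, 12.4]
gripper_width: 0.0403
grasp_force: 50.1
18.45 [ 0.52721611  0.01330807 -0.00748674] 82.49050040872886 w 0.040283555561271826 gf 50.11211693286896 F [-6.   2.1 12.4]
side cup 476 size [50.2 55.7] ang 82.5 lx [-102.9  -54.7] ly [-25.7  28.4] z 0.0705
side fixed 70 size [10.3 37.6] ang 81.6 lx [-115.3 -104.9] ly [-18.1  19.1] z 0.0668
side jaw 189 size [24.5 35.7] ang 78.8 lx [-54.8 -31.8] ly [-15.1  20.4] z 0.0638
```

View pics/end.png

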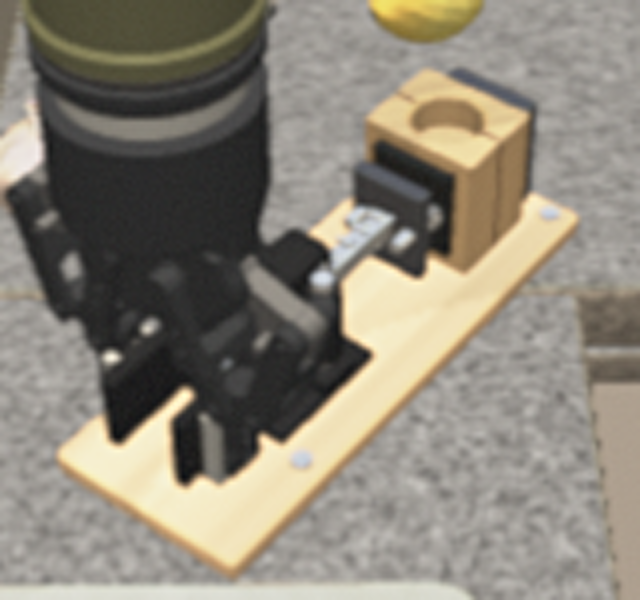

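The picture shows the cup upright against the fixed jaw, with the pad flat on its near face and the glue line parallel to the jaws. The pad-to-plate length went from 30 to 23–24 mm, so about 6 mm of spring give, and the levers are still squeezed (40 mm). Handing in.

```bash
python3 -c "
from plant import env
print(env.job_done())"
```

```text
the job is handed in; nothing more can be done
None
```

I handed the job in at about 18.5 s with the cup held lightly against the fixed jaw by the sprung pad (about 6 mm of spring give after four pumps) and the levers still squeezed; on the first grasp the fingertips came down on the cup's top at about 24 N, because they end about 30 mm short of the reported TCP, but the cup did not move.

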